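Refit the springs of the binding punch from the parts tray

TASK

We are putting the binding punch back together: use the pull hook in the finger hole to draw the parts tray fully out of the small drawer unit, then thread every spring that is in it over a guide post of the punch's die base, one to a post, twisting a little if it snags, until it sits down on the plate. Only when all the springs are on, turn the lever of the air valve on the die base to half open, 45 degrees from shut. At the end the tray must be fully home again and the hook lie flat on the desk; do not disturb the other things.

Things in the scene. Friction and masses are not known exactly. Their poses are not given: they have to be found in the camera images.
- hook_grip (a point): Pull hook, 172 mm long, lying flat on the desk: a black handle bar 95 x 18 x 20 mm (high), then an 8 mm steel shank in line with it whose end is bent sideways at a right angle, in the plane in which it lies. This point is on the handle's axis, 10 mm above its underside, 25 mm behind the handle's front end and 70 mm ahead of its rear end: the place to grip. x points along the tool to the bent end, y the way the bent end points, z up. 0.09 kg.
- hook_tip (a point): Free end of the hook's bent part (before its 4 mm round end): 96 mm ahead (x) of and 16 mm to the side (+y) of the grip point, at the same height; the bent part is 8 mm thick.
- tray_hole (a point): Centre of the finger hole, on the outer face of the tray's white front panel; moves with the tray. x points into the drawer unit (the tray comes out towards -x), z up. The hole is a slot 54 mm wide (y) and 28 mm high, 45 mm above the desk. The panel is 6 mm thick, 268 mm wide and reaches from 9 to 83 mm above the desk; behind it 36 mm is free.
- tray (a joint): How far the tray is pulled out, m: 0 home, 0.13 fully out (stop); about 1.5 N of friction; it stays where it is left. Its three compartments, side by side in y, are 80 mm wide and 74 mm deep, 84 mm apart, centred 83 mm behind the panel's outer face; walls up to 33 mm, floor 12 mm above the desk.
- drawer_unit: Fixed grey drawer unit that holds the tray: 135 mm deep (x), 284 mm wide, 90 mm high; origin under its middle, the tray comes out of it towards its -x.
- die_base: Fixed dark steel plate, 170 x 180 mm (x, y), 14 mm thick, with three upright posts 110 mm or more apart. A spring passes a post's cross pin if its inturned end is over 25 degrees from both pin ends about the axis; if it snags, it stops with its lower end about 32 mm above the plate and must be twisted some 30 degrees to go on. Origin on its underside.
- spring0_mid (a point): Steel compression spring 0, in effect rigid: outside 48 mm, inside 40 mm in diameter, 60 mm tall, upright in the tray's compartment 0 (0 at -y, 1 middle, 2 at +y), or absent. This point: its centre, half-way up. z: its axis, up. Its bottom wire end is bent inward on the spring's own +x side: a stub 4 mm thick that reaches in to 14.5 mm from the axis and can snag on a post's cross pin.
- spring1_mid (a point): Steel compression spring 1, in effect rigid: outside 48 mm, inside 40 mm in diameter, 60 mm tall, upright in the tray's compartment 1 (0 at -y, 1 middle, 2 at +y), or absent. This point: its centre, half-way up. z: its axis, up. Its bottom wire end is bent inward on the spring's own +x side: a stub 4 mm thick that reaches in to 14.5 mm from the axis and can snag on a post's cross pin.
- spring2_mid (a point): Steel compression spring 2, in effect rigid: outside 48 mm, inside 40 mm in diameter, 60 mm tall, upright in the tray's compartment 2 (0 at -y, 1 middle, 2 at +y), or absent. This point: its centre, half-way up. z: its axis, up. Its bottom wire end is bent inward on the spring's own +x side: a stub 4 mm thick that reaches in to 14.5 mm from the axis and can snag on a post's cross pin.
- post0 (a point): Foot of guide post 0: on its axis, at the plate's top face (axes those of the die base). The post is 45 mm high above the plate, 24 mm in diameter, its top 9 mm tapering to 14 mm. A 4 mm cross pin goes through it along y, 30 mm above the plate; its two ends stand out to 16.5 mm from the axis. A seated spring's centre is 30 mm above this point.
- post1 (a point): Foot of guide post 1: on its axis, at the plate's top face (axes those of the die base). The post is 45 mm high above the plate, 24 mm in diameter, its top 9 mm tapering to 14 mm. A 4 mm cross pin goes through it along y, 30 mm above the plate; its two ends stand out to 16.5 mm from the axis. A seated spring's centre is 30 mm above this point.
- post2 (a point): Foot of guide post 2: on its axis, at the plate's top face (axes those of the die base). The post is 45 mm high above the plate, 24 mm in diameter, its top 9 mm tapering to 14 mm. A 4 mm cross pin goes through it along y, 30 mm above the plate; its two ends stand out to 16.5 mm from the axis. A seated spring's centre is 30 mm above this point.
- valve_grip (a point): Grip point on the lever of the air valve, which stands on the die base's -y side: 55 mm from the lever's upright turning axis, mid-height of a black upright blade 70 mm long, 10 mm thick, 26 mm high (its top 13 mm above this point, its end 20 mm beyond it). x points along the lever to the turning axis, z up. The valve block below ends 14 mm under this point.
- valve (a joint): Opening angle of the valve, rad: 0 shut (lever along the die base's x), 0.785 half open, 1.571 fully open; grows counter-clockwise seen from above, needs about 0.06 N m, stays where it is left.
- mug: Bystander: white mug, 92 x 127 x 95 mm; origin under its middle.
- stapler: Bystander: blue stapler, 34 x 140 x 53 mm; origin under its middle.
- glue: Bystander: upright glue stick, 24 mm thick, 92 mm tall; origin under its middle.
- stamp: Bystander: wooden hand stamp, 24 x 50 x 60 mm; origin under its middle.

How it is judged (in metres and radians):
On the way, in this order (a step that is already met when the one before it is completed fails the run):
1. the hook's bent end is in the finger hole, behind the panel, while the tray has come out more than 5 cm (value of joint tray above 0.05 m and x of hook_tip in the frame of tray_hole between 0.006 and 0.05 m and y of hook_tip in the frame of tray_hole between -0.05 and 0.05 m and z of hook_tip in the frame of tray_hole between -0.02 and 0.02 m), for 0.1 s.
2. the tray is out by more than 11 cm (value of joint tray above 0.11 m), for 0.2 s.
3. every spring is seated on a post (((z of spring0_mid in the frame of post0 between 0.024 and 0.035 m and horizontal distance between spring0_mid and post0 below 0.008 m) or (z of spring0_mid in the frame of post1 between 0.024 and 0.035 m and horizontal distance between spring0_mid and post1 below 0.008 m) or (z of spring0_mid in the frame of post2 between 0.024 and 0.035 m and horizontal distance between spring0_mid and post2 below 0.008 m)) and ((z of spring1_mid in the frame of post0 between 0.024 and 0.035 m and horizontal distance between spring1_mid and post0 below 0.008 m) or (z of spring1_mid in the frame of post1 between 0.024 and 0.035 m and horizontal distance between spring1_mid and post1 below 0.008 m) or (z of spring1_mid in the frame of post2 between 0.024 and 0.035 m and horizontal distance between spring1_mid and post2 below 0.008 m)) and ((z of spring2_mid in the frame of post0 between 0.024 and 0.035 m and horizontal distance between spring2_mid and post0 below 0.008 m) or (z of spring2_mid in the frame of post1 between 0.024 and 0.035 m and horizontal distance between spring2_mid and post1 below 0.008 m) or (z of spring2_mid in the frame of post2 between 0.024 and 0.035 m and horizontal distance between spring2_mid and post2 below 0.008 m))), for 0.2 s.
4. the valve is half open (value of joint valve between 0.685 and 0.885 rad), for 0.2 s.
At the end, for the whole second after the job is handed in: every spring present is round a post, its centre within 8 mm of the post's axis and 24 to 35 mm above the plate (seated: 30), at rest; the tray is home to within 10 mm; the valve is 0.685 to 0.885 rad open; the hook lies flat on the desk (grip and tip less than 18 mm above it) (all of step 3 and all of step 4 and linear speed of each of spring0, spring1, spring2 below 0.02 m/s and value of joint tray below 0.01 m and height (world z) of each of hook_grip, hook_tip below 0.018 m); the robot touches nothing.
It fails at once if the mug is moved more than 3 cm (distance of mug from where it was at the start of the episode above 0.03 m).
It fails at once if the stapler is moved more than 3 cm (distance of stapler from where it was at the start of the episode above 0.03 m).
It fails at once if the glue is moved more than 3 cm (distance of glue from where it was at the start of the episode above 0.03 m).
It fails at once if the stamp is moved more than 3 cm (distance of stamp from where it was at the start of the episode above 0.03 m).
Of spring0, spring1, spring2 only 2 to 3 are there at a start; the rules pass over those that are not, and their reading is None.
At some moment in a run one of hook may be knocked a few centimetres aside while the robot is not near it.
Once in a run the grip may slacken for a moment while it holds something.
It also fails if it takes over 208 s, if anything falls off the work surface, if the arm or the gripper's body presses on something with over 40 N, if the wrist force passes 120 N, or if a joint passes its speed limit or range.

ROBOT

A 7-joint arm with a two-finger parallel gripper is mounted at the origin on a cart in front of the work surface, level with it; the furniture and walls round the work are solid. World frame = base frame: x ahead of the robot, y to its left, z up, the work surface at z = 0. Lengths are in mm, angles in rad, forces in N, time in s.
With the tool pointing down it reaches from about 425 to 825 mm from the base axis. Payload 3.6 kg.
Tool frame: the origin (TCP) lies at the very end of the fingers, on their centre line; the grasp point (between the pads) lies 19 mm behind it; z points along the fingers, y is the line along which they close (so a half turn about z gives the same grasp; the last joint's range is limited). The gripper opens to 85 mm and grips with 20 to 120 N. Pads are 22 mm wide; open, the fingers measure 114 mm over their backs; the gripper's body (76 mm by 85 mm) begins 54 mm behind the grasp point. The pads swing forward as they close: fully open they stand 13 mm farther back than shut.
Start: joints at [-1.238, 0.615, -0.013, 1.423, 0.008, 1.103, -0.04], TCP at [228.822, 608.361, 231.297] pointing down, gripper open.
Joint ranges: [-3.12, 3.12], [-0.3, 2.06], [-1.34, 1.32], [0.26, 2.42], [-1.36, 4.5], [0.01, 1.98], [-2.84, 2.84]. Speed limits (rad/s): [2.79, 2.79, 3.14, 3.14, 3.14, 3.14, 3.14].

INTERFACE

Orientations are given as a rotation vector (axis times angle).
In Python, from workcell import manip gives the robot as it stands. The module is installed in compiled form; this text tells all that it offers.
- The arm moves only by the tool arm_command, never from a script. Its argument "deltas" is a list of rows, each a list of 3 entries, a list of its own where there are three numbers: the turn, a rotation vector about the world's x, y, z in rad, then the shift along the world's x, y, z in cm, then the finger opening in cm, from 0 to 8.54. A call has 1 to 8 rows; each row shifts and turns the commanded pose from where the row before left it; what a row does not reach is not made up. A row lasts 1/8 s, in which the tool goes at most 62.5 mm and 10.7 degrees, less where a joint would pass 70% of its speed; a pose out of reach is approached as far as the arm can. A call is refused whole if a number of a shift passes 6.25 or a number of a turn 0.188, either way. A call with a gripper value outside its range is refused whole. The fingers move at their own pace and stop on an object; "grip_force" is the grip in N (left out, the last holds). Time passes only in rows, so rows that do not move let the fingers close. It gives the time, the measured TCP pose, the force, the opening and the grip force at its end, in the units of the state.
- manip.observe(): the state, without advancing time (a new reading comes with each control period).
- manip.camera(name): name is "scene" or "top" or "wrist"; returns the picture (480x640x3 uint8, red, green, blue); there is no depth.
- manip.camera_model(name): a dict with "fx", "fy", "cx", "cy" (pixels), "eye" and "orientation" of the camera in the world; the wrist camera has in their place "hand_eye" (4x4, takes a point from camera to tool coordinates, whose origin is the TCP and whose axes are the flange's). Camera axes: x right, y down, z forward; pixel columns grow to the right and rows downward; lengths in mm; the calibration is good to about 2 mm. A picture is of the moment at which its call begins: read the wrist's pose just before it. camera_model takes no time and is no camera call.
- manip.hand_in(): hands the job in; it is judged then, once.
The state is a dict: "time_s": time; "joints": joint angles; "joint_velocities": joint speeds; "joint_torque": joint torques, N m; "tool_pos": TCP position; "orientation": TCP orientation; "wrist_force": force on the tool from outside, world axes, zero at the start; "wrist_torque": the same for the moment, N m; "width": opening from 0.0 (shut) to 1.0 (fully open); "grasp_force": force on a finger pad.
Only numpy, scipy, OpenCV 4.12 (cv2) and the standard library are available. Lean on these libraries where they do the work, as an engineer would, in place of code of your own. Each camera call takes 0.05 s, during which the arm holds its last target. There are 200 camera calls.

## Working session

There is one attempt and no reset: what is moved stays moved. The work goes in short steps, Python scripts to look and compute and a tool call to move; the robot and the scene stay as the last step left them, time stands still between calls to the robot, and variables do not carry over. Pictures are saved under pics/ and viewed, at most 14 in all, crops included, and the job is handed in when it is done.

Besides the shell and the picture viewer there is one more tool, called after "Emit:" in YAML: its name, and indented under it one key for each argument. arm_command: Moves the arm, as the interface text tells. Its arguments: {"type":"object","properties":{"deltas":{"type":"array"},"grip_force":{"type":"number"}},"required":["deltas"]}

```bash
mkdir -p pics; cat > h.py <<'E'
import numpy as np, cv2
from workcell import manip
from scipy.spatial.transform import Rotation as R
def rot(o):
    o=np.array(o,float)
    return o if o.shape==(3,3) else (R.from_rotvec(o).as_matrix() if o.size==3 else R.from_quat(o).as_matrix())
def snap(name,f):
    s=manip.observe(); im=manip.camera(name)
    cv2.imwrite('pics/'+f,im[:,:,::-1]); np.save('pics/'+f+'.npy',np.r_[s['tool_pos'],np.ravel(s['orientation'])]); return im
def cam(name,f=None):
    m=manip.camera_model(name)
    if name=='wrist':
        a=np.load('pics/'+f+'.npy'); H=np.array(m['hand_eye']); Rt=rot(a[3:] if a.size==6 else a[3:].reshape(3,3) if a.size==12 else a[3:])
        return m,a[:3]+Rt@H[:3,3],Rt@H[:3,:3]
    return m,np.array(m['eye']),rot(m['orientation'])
def ray(name,uv,z,f=None):
    m,e,Rc=cam(name,f); uv=np.atleast_2d(uv).astype(float)
    d=np.c_[(uv[:,0]-m['cx'])/m['fx'],(uv[:,1]-m['cy'])/m['fy'],np.ones(len(uv))]@Rc.T
    return e+d*((z-e[2])/d[:,2])[:,None]
def proj(name,P,f=None):
    m,e,Rc=cam(name,f); c=(np.atleast_2d(P)-e)@Rc
    return np.c_[m['fx']*c[:,0]/c[:,2]+m['cx'],m['fy']*c[:,1]/c[:,2]+m['cy']]
E
python3 - <<'E'
from h import *
snap('top','t0.png');snap('scene','s0.png')
for n in('top','scene','wrist'):print(n,manip.camera_model(n))
print(manip.observe())
E
```

```text
top {'fx': 463.37168318782756, 'fy': 463.37168318782756, 'cx': 320.4094792124354, 'cy': 233.68490277762731, 'eye': array([ 316.51731189,  -60.9141005 , 1512.43489553]), 'orientation': array([-2.11832341,  2.15806134, -0.19273625])}
scene {'fx': 581.6687459273625, 'fy': 581.6687459273625, 'cx': 317.051993816176, 'cy': 234.53335395477558, 'eye': array([ -183.19455356, -1155.59088024,  1190.66720184]), 'orientation': array([-2.17140875,  0.69178309, -0.3266383 ])}
wrist {'fx': 359.28546399994775, 'fy': 359.28546399994775, 'cx': 320.5466904570748, 'cy': 244.17090072372574, 'hand_eye': array([[ 3.00701003e-04, -9.46708749e-01, -3.22090755e-01,
         8.46261156e+01],
       [ 9.99999738e-01,  4.96664568e-04, -5.26236053e-04,
        -4.26943484e-01],
       [ 6.58163341e-04, -3.22090513e-01,  9.46708650e-01,
        -1.42938213e+02],
       [ 0.00000000e+00,  0.00000000e+00,  0.00000000e+00,
         1.00000000e+00]])}
{'time_s': 0.1, 'joints': array([-1.23753242,  0.61583528, -0.01260365,  1.42474826,  0.00807453,
        1.10339631, -0.04038842]), 'joint_velocities': array([-1.01012744e-03, -1.72280306e-03,  5.74325143e-05, -3.89918903e-03,
       -6.35384734e-05,  1.27758132e-04,  6.33692126e-04]), 'joint_torque': array([ 3.97888971e-04, -4.70382714e+01,  2.60125324e-01, -1.71571684e+01,
        1.01026939e-02,  5.90339536e-03,  3.40167617e-06]), 'tool_pos': array([228.58090589, 607.74538139, 230.24253215]), 'orientation': array([-0.56191525, -3.09051815,  0.00361621]), 'wrist_force': array([0.35286644, 1.01522886, 0.15627277]), 'wrist_torque': array([-0.01910731,  0.02465683, -0.01312497]), 'grasp_force': 0.0, 'width': 0.9991182506433611}
```

View pics/t0.png

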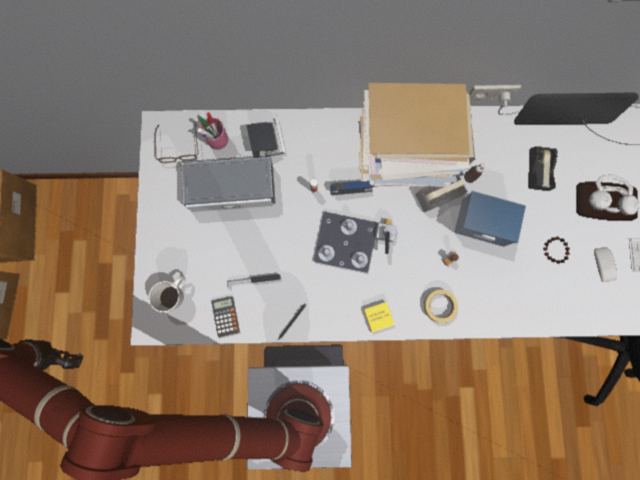

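View pics/s0.png

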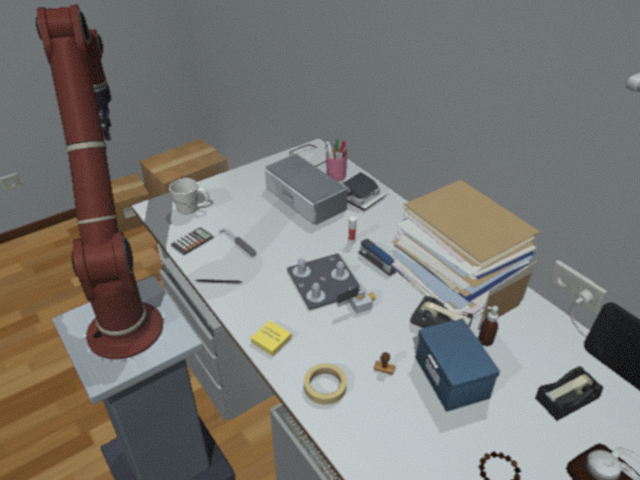

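The top view shows the hook at (228–280, 278) with its handle to the right, the drawer unit at (183–273, 158–208) with its front facing the robot, the die base at (346, 242) and the valve at (387, 240). Next I'll enlarge the work area.

```bash
python3 - <<'E'
from h import *
im=cv2.imread('pics/t0.png')
c=im[150:300,165:415]; cv2.imwrite('pics/c0.png',cv2.resize(c,None,fx=3.2,fy=3.2,interpolation=cv2.INTER_CUBIC))
# px to world for a few
print(ray('top',[[228,278],[280,278]],10).round(), ray('top',[[183,208],[273,204],[183,162],[272,158]],86).round())
print(ray('top',[[346,242],[387,242],[325,212],[379,219],[371,272],[313,264]],14).round())
E
```

```text
[[433. 221.  10.]
 [429.  53.  10.]] [[649. 351.  86.]
 [657.  69.  86.]
 [800. 356.  86.]
 [809.  71.  86.]]
[[ 543. -163.   14.]
 [ 540. -298.   14.]
 [ 644.  -97.   14.]
 [ 617. -274.   14.]
 [ 443. -241.   14.]
 [ 472.  -54.   14.]]
```

View pics/c0.png

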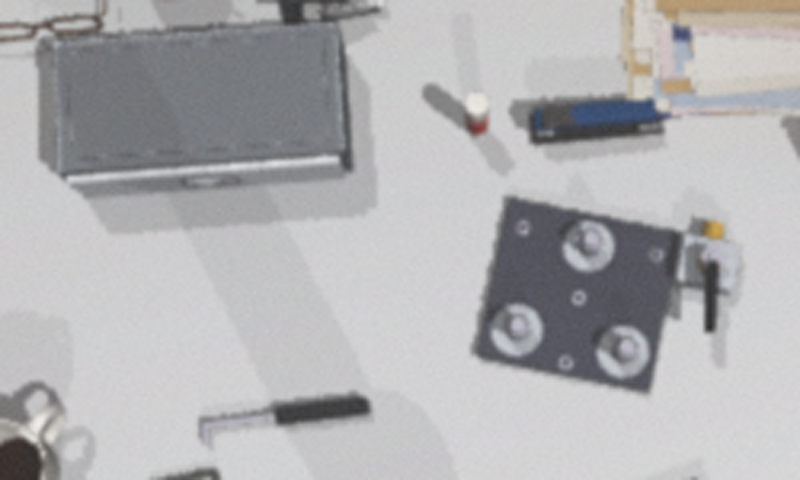

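The enlarged crop shows the hook's handle from (369, 406) to (273, 413) and its bent end at (207, 443), pointing toward the robot. The panel's top edge runs (68, 180)–(340, 160), the posts are near (590, 240), (518, 328) and (627, 350), and the lever runs (710, 262)–(710, 330).

```bash
python3 - <<'E'
from h import *
f=lambda l:np.array(l)/3.2+[165,150]
h=ray('top',f([[369,406],[273,413],[200,420],[207,443]]),15);print('hook',h.round(1)); d=h[1]-h[0];print(np.degrees(np.arctan2(d[1],d[0])),np.linalg.norm(d), 'grip',(h[1]-25*d/np.linalg.norm(d)).round())
p=ray('top',f([[68,180],[340,160]]),83);d=p[0]-p[1];print('panel',p.round(),np.linalg.norm(d),np.degrees(np.arctan2(-d[0],d[1])),p.mean(0))
print('posttops',ray('top',f([[590,240],[518,328],[627,350]]),59).round())
d=ray('top',f([[508,197],[683,237],[650,392],[475,355]]),14);print('die',d.round(),d.mean(0));e=d[0]-d[3];print(np.degrees(np.arctan2(e[1],e[0])))
print('lever',ray('top',f([[708,255],[710,330]]),70).round())
s=manip.observe();Rt=rot(s['orientation']);print(Rt.round(2))
E
```

```text
hook [[432.6  52.   15. ]
 [427.4 148.6  15. ]
 [421.7 221.8  15. ]
 [398.6 214.4  15. ]]
93.10242281379864 96.68358586129061 grip [429. 124.  15.]
panel [[655. 342.  83.]
 [671.  74.  83.]] 268.1607543751715 3.35100487494601 [663.04234001 208.22963823  83.        ]
posttops [[ 591. -172.   59.]
 [ 503.  -99.   59.]
 [ 480. -206.   59.]]
die [[ 646.  -92.   14.]
 [ 600. -272.   14.]
 [ 442. -232.   14.]
 [ 482.  -56.   14.]] [ 542.52212097 -162.99682318   14.        ]
-12.715511887697032
lever [[ 571. -288.   70.]
 [ 497. -287.   70.]]
[[-0.94  0.35 -0.  ]
 [ 0.35  0.94 -0.  ]
 [-0.   -0.   -1.  ]]
```

Emit:
arm_command:
  deltas:
    - [[0,0,-0.14],[2.5,-6.0,0],5]
    - [[0,0,-0.14],[2.5,-6.0,0],5]
    - [[0,0,-0.14],[2.5,-6.0,0],5]
    - [[0,0,-0.14],[2.5,-6.0,0],5]
    - [[0,0,-0.14],[2.5,-6.0,0],5]
    - [[0,0,-0.14],[2.5,-6.0,-1],5]
    - [[0,0,-0.14],[2.5,-6.0,-1],5]
    - [[0,0,-0.14],[2.5,-6.0,-1],4]

```text
time_s: 1.1
tool_pos: [420.7, 147.1, 202.6]
orientation: [2.123, 2.316, 0.001]
wrist_force: [0.7, 0.0, -0.1]
width: 0.469
grasp_force: 0.0
```

Emit:
arm_command:
  deltas:
    - [[0,0,0],[0,0,0],4]
    - [[0,0,0],[0,0,0],4]

```text
time_s: 1.35
tool_pos: [420.0, 149.2, 202.6]
orientation: [-2.117, -2.32, 0.001]
wrist_force: [-0.2, 1.5, 0.2]
width: 0.469
grasp_force: 0.0
```

```bash
python3 - <<'E'
from h import *
snap('wrist','w1.png');s=manip.observe();Rt=rot(s['orientation']);print(s['tool_pos'],np.degrees(np.arctan2(Rt[1,0],Rt[0,0])),s['time_s'],Rt[2])
E
```

```text
[419.80305832 150.10435718 202.65463325] 95.36154265699273 1.4 [ 7.53677421e-04 -6.69556246e-04 -9.99999492e-01]
```

View pics/w1.png

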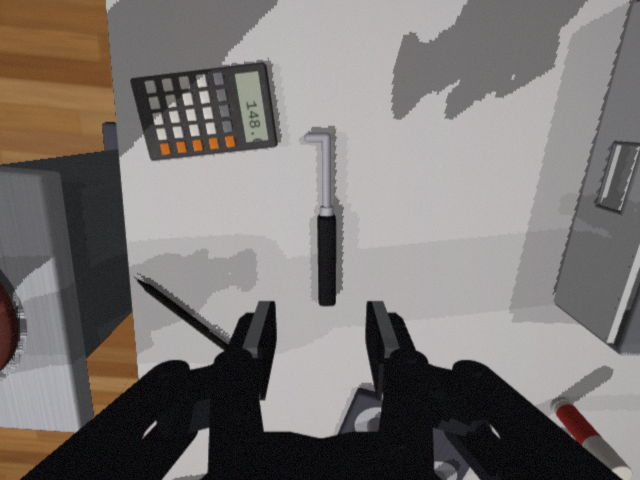

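The wrist view shows the hook's handle from (327, 304) to (327, 212) and its bent end at (307, 137). The finger hole is at the right, near (622, 176).

```bash
python3 - <<'E'
from h import *
h=ray('wrist',[[327,304],[326.5,213]],20,'w1.png');d=h[0]-h[1];L=np.linalg.norm(d);u=-d/L;print(h.round(1),L,np.degrees(np.arctan2(u[1],u[0])),(h[1]-25*u))
print(ray('wrist',[[307,137],[326,133]],10,'w1.png').round(1))
print(ray('wrist',[[622,176]],45,'w1.png').round(1))
E
```

```text
[[433.   58.3  20. ]
 [423.3 152.6  20. ]] 94.78246810250711 95.87007423887246 [425.81496507 127.69426054  20.        ]
[[399.5 218.   10. ]
 [416.1 223.   10. ]]
[[663.1 212.6  45. ]]
```

Emit:
arm_command:
  deltas:
    - [[0,0,0.01],[0.3,-1.2,-4.5],4]
    - [[0,0,0],[0.3,-1.1,-4.5],4]
    - [[0,0,0],[0,0,-4.5],4]
    - [[0,0,0],[0,0,-4.0],4]
    - [[0,0,0],[0,0,-1.5],4]
    - [[0,0,0],[0,0,-0.8],4]
    - [[0,0,0],[0,0,0],4]

```text
time_s: 2.28
tool_pos: [426.2, 127.0, 4.7]
orientation: [-2.104, -2.333, -0.001]
wrist_force: [0.5, -0.6, -0.6]
width: 0.471
grasp_force: 0.0
```

Emit:
arm_command:
  deltas:
    - [[0,0,0],[0,0,0],0.5]
    - [[0,0,0],[0,0,0],0.5]
    - [[0,0,0],[0,0,0],0.5]
    - [[0,0,0],[0,0,0],0.5]
  grip_force: 80

```text
time_s: 2.78
tool_pos: [426.9, 126.4, 5.9]
orientation: [2.105, 2.331, 0.003]
wrist_force: [0.0, 0.3, 6.9]
width: 0.185
grasp_force: 79.6
```

Emit:
arm_command:
  deltas:
    - [[0,0,0],[0,0,3.5],0.5]
    - [[0,0,-0.18],[1.0,0.8,0],0.5]
    - [[0,0,-0.18],[1.0,0.8,0],0.5]
    - [[0,0,-0.18],[1.0,0.8,0],0.5]
    - [[0,0,-0.18],[1.0,0.8,0],0.5]
    - [[0,0,-0.18],[1.0,0.8,0],0.5]
    - [[0,0,-0.18],[1.0,0.8,0],0.5]
    - [[0,0,-0.18],[1.0,0.8,0],0.5]

```text
time_s: 3.78
tool_pos: [496.3, 182.4, 40.0]
orientation: [-3.076, -0.634, -0.0]
wrist_force: [0.2, -0.2, -1.1]
width: 0.194
grasp_force: 51.8
```

Emit:
arm_command:
  deltas:
    - [[0,0,-0.18],[1.0,0.8,0],0.5]
    - [[0,0,-0.18],[1.0,0.8,0],0.5]
    - [[0,0,0],[1.0,0,0],0.5]
    - [[0,0,0],[0,0,0],0.5]

```text
time_s: 4.28
tool_pos: [527.0, 197.2, 39.9]
orientation: [3.14, 0.085, 0.002]
wrist_force: [-0.8, -0.6, -1.6]
width: 0.184
grasp_force: 83.3
```

```bash
python3 - <<'E'
from h import *
a=snap('wrist','w2.png');b=snap('scene','s2.png');s=manip.observe();Rt=rot(s['orientation']);print(s['tool_pos'],np.degrees(np.arctan2(Rt[1,0],Rt[0,0])),s['time_s'])
b=cv2.imread('pics/s2.png')[140:270,210:370];a=cv2.imread('pics/w2.png')[:,:,:]
cv2.imwrite('pics/m2.png',np.hstack([cv2.resize(a,(420,315)),cv2.resize(b,(380,309))[:315] if 0 else cv2.resize(b,(380,315))]))
E
```

```text
[525.9161643  197.13785066  39.86431305] 2.998000110670593 4.375
```

View pics/m2.png

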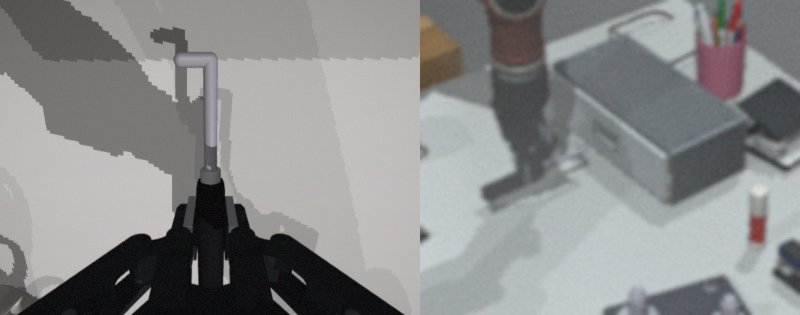

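```bash
python3 - <<'E'
from h import *
print(ray('wrist',np.array([[178,60],[212,58],[211,175]])*640/420,45,'w2.png').round(1))
# hole from scene: crop pixel (605,135) -> 
f=np.array([[605-420,135]])*[160/380,130/315]+[210,140]
m,e,Rc=cam('scene');d=Rc@np.r_[(f[0,0]-m['cx'])/m['fx'],(f[0,1]-m['cy'])/m['fy'],1]
print(f,proj('scene',[[663,212,45],[663,208,45],[667,208,45]]), e+d*((662-e[0])/d[0]))
E
```

```text
[[617.6 219.8  45. ]
 [619.6 201.5  45. ]
 [551.7 198.3  45. ]]
[[287.89473684 195.71428571]] [[287.47809909 195.35558684]
 [288.12484517 195.91782557]
 [289.11621658 195.51863004]] [662.         207.80799569  46.36890623]
```

Emit:
arm_command:
  deltas:
    - [[0,0,0],[1.7,0.1,0.1],0.5]
    - [[0,0,0],[1.7,0.1,0],0.5]
    - [[0,0,0],[1.7,0.1,0],0.5]
    - [[0,0,0],[1.7,0.1,0],0.5]
    - [[0,0,0],[0,0,0],0.5]

```text
time_s: 5.0
tool_pos: [594.8, 201.0, 40.9]
orientation: [3.141, 0.081, 0.001]
wrist_force: [-0.3, -0.3, 0.1]
width: 0.186
grasp_force: 83.3
```

Emit:
arm_command:
  deltas:
    - [[0,0,0],[0,1.2,0],0.5]
    - [[0,0,0],[0,1.2,0],0.5]
    - [[0,0,0],[-0.5,0,0],0.5]
    - [[0,0,0],[0,0,0],0.5]

```text
time_s: 5.5
tool_pos: [588.3, 226.0, 40.7]
orientation: [3.14, 0.082, -0.002]
wrist_force: [0.8, -0.6, -1.7]
width: 0.185
grasp_force: 83.3
```

```bash
python3 - <<'E'
from h import *
a=snap('wrist','w3.png');b=snap('scene','s3.png');s=manip.observe();print(s['tool_pos'],s['wrist_force'],s['time_s'])
b=cv2.imread('pics/s3.png')[140:270,210:370];a=cv2.imread('pics/w3.png')[:,:,:]
cv2.imwrite('pics/m3.png',np.hstack([cv2.resize(a,(420,315)),cv2.resize(b,(380,315))]))
E
```

```text
[589.10467727 225.37559436  40.92030115] [-0.3620094   0.33447202 -0.87695113] 5.6
```

View pics/m3.png

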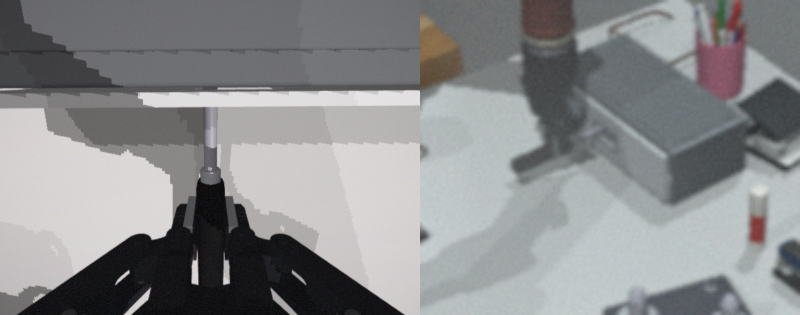

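The shank now goes in under the panel's edge at (210, 107) with no contact force, so I'll pull.

Emit:
arm_command:
  deltas:
    - [[0,0,0],[-1.5,-0.1,0],0.5]
    - [[0,0,0],[-1.5,-0.1,0],0.5]
    - [[0,0,0],[-1.5,-0.1,0],0.5]
    - [[0,0,0],[-1.5,-0.1,0],0.5]
    - [[0,0,0],[-1.5,-0.1,0],0.5]
    - [[0,0,0],[-1.5,0,0],0.5]

```text
time_s: 6.35
tool_pos: [500.6, 219.7, 41.3]
orientation: [3.14, 0.078, 0.006]
wrist_force: [2.2, -1.2, -2.0]
width: 0.185
grasp_force: 83.2
```

Emit:
arm_command:
  deltas:
    - [[0,0,0],[-1.5,-0.1,0],0.5]
    - [[0,0,0],[-1.5,-0.1,0],0.5]
    - [[0,0,0],[-1.0,-0.1,0],0.5]
    - [[0,0,0],[-0.6,0,0],0.5]
    - [[0,0,0],[0,0,0],0.5]
    - [[0,0,0],[0,0,0],0.5]

```text
time_s: 7.1
tool_pos: [453.0, 218.1, 40.6]
orientation: [-3.14, -0.082, 0.002]
wrist_force: [-0.7, 0.2, -1.4]
width: 0.186
grasp_force: 83.3
```

```bash
python3 - <<'E'
from h import *
a=snap('top','t4.png');s=manip.observe();print(s['tool_pos'],s['wrist_force'],s['time_s'])
a=cv2.imread('pics/t4.png')[140:320,150:390]
cv2.imwrite('pics/c4.png',cv2.resize(a,(800,600),interpolation=cv2.INTER_CUBIC))
E
```

```text
[453.03454004 218.03624718  40.58192915] [ 0.42605643  0.16662856 -0.98243708] 7.15
```

View pics/c4.png

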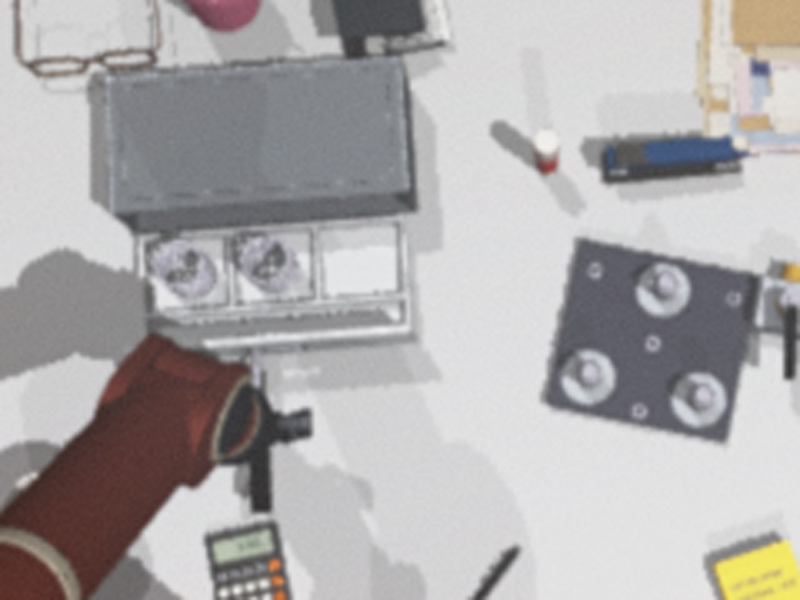

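```bash
python3 - <<'E'
from h import *
f=lambda l:np.array(l)*0.3+[150,140]
p=ray('top',f([[152,349],[408,331]]),83);d=p[0]-p[1];print(p.round(),np.linalg.norm(d),p.mean(0),np.degrees(np.arctan2(-d[0],d[1])))
print(ray('top',f([[188,268],[272,262]]),72).round(1))
E
```

```text
[[532. 310.  83.]
 [545.  71.  83.]] 238.87364297312405 [538.4928014  190.25928726  83.        ] 3.0547907956395908
[[610.8 280.3  72. ]
 [615.3 200.9  72. ]]
```

Emit:
arm_command:
  deltas:
    - [[0,0,0],[-0.5,0,0],0.5]
    - [[0,0,0],[0,0,0],0.5]
    - [[0,0,0],[1.4,0,0],0.5]
    - [[0,0,0],[0,-1.2,0],0.5]
    - [[0,0,0],[0,-1.2,0],0.5]
    - [[0,0,0],[0,0,0],0.5]

```text
time_s: 7.9
tool_pos: [461.8, 191.7, 40.9]
orientation: [3.14, 0.076, -0.002]
wrist_force: [-0.4, 0.8, -1.6]
width: 0.186
grasp_force: 83.3
```

Emit:
arm_command:
  deltas:
    - [[0,0,0],[-1.5,-0.1,0],0.5]
    - [[0,0,0],[-1.5,-0.1,0],0.5]
    - [[0,0,0],[-1.5,0,0],0.5]
    - [[0,0,0],[0,0,0],0.5]

```text
time_s: 8.4
tool_pos: [415.7, 192.1, 40.7]
orientation: [-3.14, -0.082, 0.003]
wrist_force: [0.7, 0.2, -1.1]
width: 0.182
grasp_force: 83.3
```

```bash
python3 - <<'E'
from h import *
a=snap('wrist','w5.png');b=snap('scene','s5.png')
b=cv2.imread('pics/s5.png')[140:270,210:370];a=cv2.imread('pics/w5.png')[:,:,:]
cv2.imwrite('pics/m5.png',np.hstack([cv2.resize(a,(420,315)),cv2.resize(b,(380,315))]))
E
```

```text
(no output)
```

View pics/m5.png

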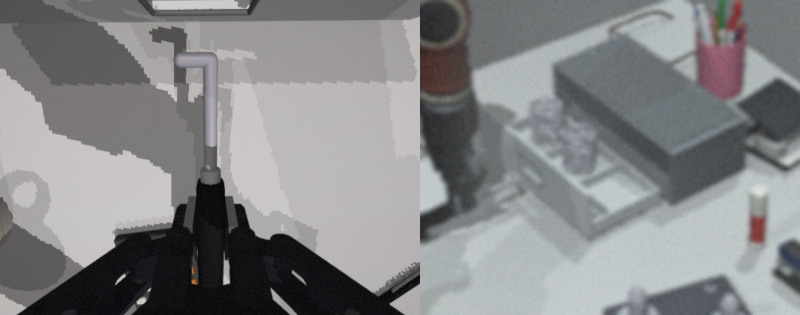

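The hook is clear of the hole and the tray is out, with springs in the left and middle compartments. I'll lay the hook down clear of the calculator.

Emit:
arm_command:
  deltas:
    - [[0,0,0],[0.5,-3.2,0],0.5]
    - [[0,0,0],[0.5,-3.2,0],0.5]
    - [[0,0,0],[0,0,-2.0],0.5]
    - [[0,0,0],[0,0,-1.0],0.5]
    - [[0,0,0],[0,0,-0.5],0.5]
    - [[0,0,0],[0,0,-0.1],0.5]
    - [[0,0,0],[0,0,0],4]
    - [[0,0,0],[0,0,0],4]

```text
time_s: 9.5
tool_pos: [427.6, 128.3, 4.9]
orientation: [-3.14, -0.083, -0.001]
wrist_force: [0.1, 0.3, -0.2]
width: 0.466
grasp_force: 0.0
```

Emit:
arm_command:
  deltas:
    - [[0,0,0],[0,0,0],4]
    - [[0,0,0],[0,0,4],4]
    - [[0,0,0],[1.0,0,6],6.5]
    - [[0,0,0],[4.0,3,6],6.5]
    - [[0,0,0],[4.0,2,2],6.5]
    - [[0,0,0],[4.0,1,0],6.5]
    - [[0,0,0],[0,0,0],6.5]

```text
time_s: 10.38
tool_pos: [551.4, 182.8, 172.5]
orientation: [3.14, 0.085, 0.003]
wrist_force: [-0.3, -0.7, -0.5]
width: 0.765
grasp_force: 0.0
```

```bash
python3 - <<'E'
from h import *
a=snap('wrist','w6.png');s=manip.observe();print(s['tool_pos'],s['time_s'])
E
```

```text
[549.35717098 181.86318115 172.11821302] 10.425
```

View pics/w6.png

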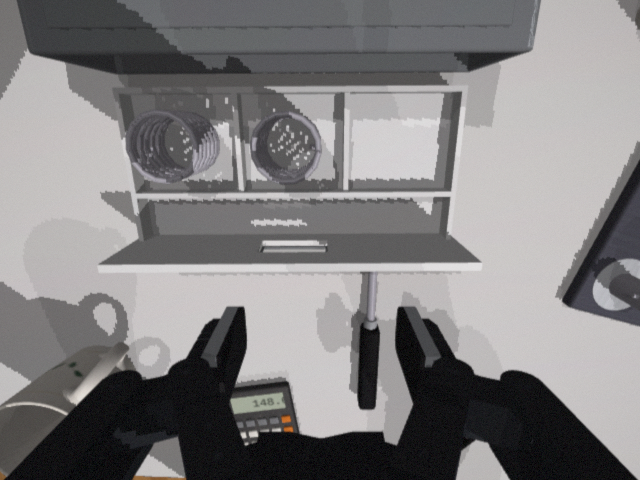

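The tray holds a spring with its rim at about (285, 147) in the middle compartment and another at about (161, 147) in the left one. The hook lies flat at (370, 350). I'll zoom in on the springs.

```bash
python3 - <<'E'
from h import *
a=cv2.imread('pics/w6.png')[95:200,110:340]
a=cv2.resize(a,None,fx=3.45,fy=3.45,interpolation=cv2.INTER_CUBIC)
cv2.imwrite('pics/c6.png',a)
P=ray('wrist',[[161,147],[285.5,147]],72,'w6.png');print(P.round(1))
print(ray('wrist',[[290,271]],83,'w6.png'),ray('wrist',[[100,268],[480,265]],83,'w6.png').round(1))
E
```

```text
[[611.5 290.8  72. ]
 [616.  209.3  72. ]]
[[532.70651254 203.26524482  83.        ]] [[527.8 336.   83. ]
 [544.4  71.   83. ]]
```

View pics/c6.png

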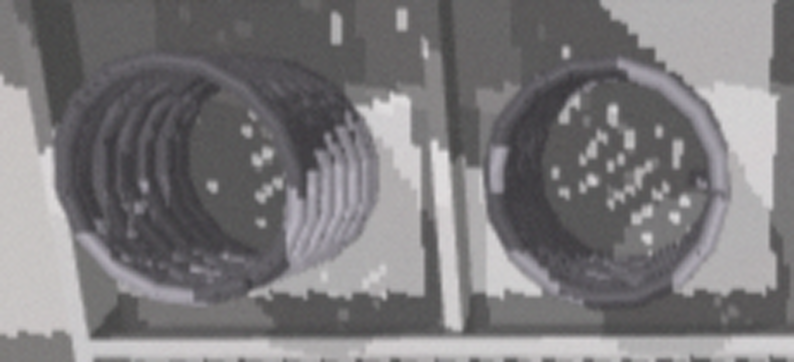

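Emit:
arm_command:
  deltas:
    - [[0,0,0],[3.4,1.4,0],6.5]
    - [[0,0,0],[3.2,1.3,0],6.5]
    - [[0,0,0],[0,0,0],6.5]
    - [[0,0,0],[0,0,0],6.5]

```text
time_s: 10.92
tool_pos: [613.7, 207.9, 172.3]
orientation: [3.14, 0.079, -0.004]
wrist_force: [0.2, 1.0, 0.7]
width: 0.761
grasp_force: 0.0
```

```bash
python3 - <<'E'
from h import *
a=snap('wrist','w7.png');s=manip.observe();print(s['tool_pos'],s['time_s'])
for y in(209,291):
  for z in(72,14): print(y,z,proj('wrist',[[616 if y==209 else 611.5,y,z]],'w7.png').round())
print(proj('wrist',[[616,209,14]],'w6.png'))
E
```

```text
[613.76485458 207.89559672 172.55019152] 10.975
209 72 [[319. 239.]]
209 14 [[319. 218.]]
291 72 [[204. 239.]]
291 14 [[224. 218.]]
[[292.46616566 142.23802563]]
```

View pics/w7.png

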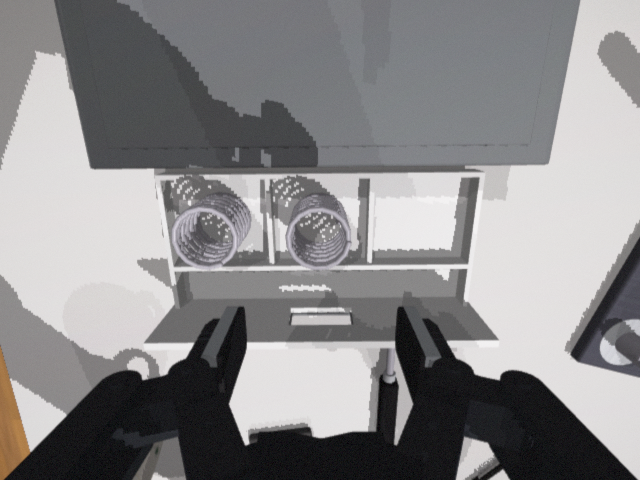

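Both rims sit where predicted, at (319, 239) and (204, 239). Spring 1's stub seems to point to about -106°, in line with the pins, so I'll place it turned. Now the grasp.

Emit:
arm_command:
  deltas:
    - [[0,0,0],[0.2,0.1,-4],6.5]
    - [[0,0,0],[0,0,-4],6.5]
    - [[0,0,0],[0,0,-3.2],6.5]
    - [[0,0,0],[0,0,-2],6.5]
    - [[0,0,0],[0,0,0],4]
    - [[0,0,0],[0,0,0],4]
    - [[0,0,0],[0,0,0],4]
  grip_force: 50

```text
time_s: 11.85
tool_pos: [618.2, 209.8, 42.3]
orientation: [-3.14, -0.081, -0.004]
wrist_force: [0.3, -0.6, -1.2]
width: 0.557
grasp_force: 51.4
```

Emit:
arm_command:
  deltas:
    - [[0,0,0],[0,0,0],4]
    - [[0,0,0],[0,0,3],4]
    - [[0,0,0],[0,0,5],4]
    - [[0,0,0],[0,0,4],4]
    - [[0,0,0],[0,0,0],4]

```text
time_s: 12.48
tool_pos: [619.9, 209.4, 165.4]
orientation: [-3.139, -0.081, -0.013]
wrist_force: [0.7, -0.3, -0.7]
width: 0.561
grasp_force: 51.7
```

Emit:
arm_command:
  deltas:
    - [[0,0,0.164],[-0.9,-3.4,0.5],4]
    - [[0,0,0.164],[-0.9,-3.4,0.5],4]
    - [[0,0,0.164],[-0.9,-3.4,0.5],4]
    - [[0,0,0.164],[-0.9,-3.4,0.5],4]
    - [[0,0,0.164],[-0.9,-3.4,0.5],4]
    - [[0,0,0.164],[-0.9,-3.4,0.5],4]
    - [[0,0,0.164],[-0.9,-3.4,0.5],4]
    - [[0,0,0.164],[-0.9,-3.4,0.5],4]

```text
time_s: 13.48
tool_pos: [544.2, -63.0, 200.0]
orientation: [-2.432, -1.986, 0.002]
wrist_force: [1.3, 0.9, -0.1]
width: 0.557
grasp_force: 51.7
```

Emit:
arm_command:
  deltas:
    - [[0,0,0],[0,0,0],4]
    - [[0,0,0],[0,0,0],4]
    - [[0,0,0],[0,0,0],4]

```text
time_s: 13.85
tool_pos: [545.4, -60.3, 200.1]
orientation: [-2.436, -1.982, 0.001]
wrist_force: [0.6, 0.7, -0.8]
width: 0.555
grasp_force: 51.7
```

```bash
python3 - <<'E'
from h import *
a=snap('wrist','w8.png');s=manip.observe();Rt=rot(s['orientation']);print(s['tool_pos'],s['time_s'],np.degrees(np.arctan2(Rt[1,0],Rt[0,0])),s['width'])
c,t=np.array([542.5,-163.]),0
P=[[591,-172,59],[503,-99,59],[480,-206,59]];print(proj('wrist',P,'w8.png').round())
x=s['tool_pos'];print(proj('wrist',[x+[0,0,30]],'w8.png').round())
E
```

```text
[545.39133436 -60.38951467 200.13863391] 13.9 78.27345642341409 0.5576950427641751
[[396. 334.]
 [284. 280.]
 [287. 384.]]
[[325. 357.]]
```

View pics/w8.png

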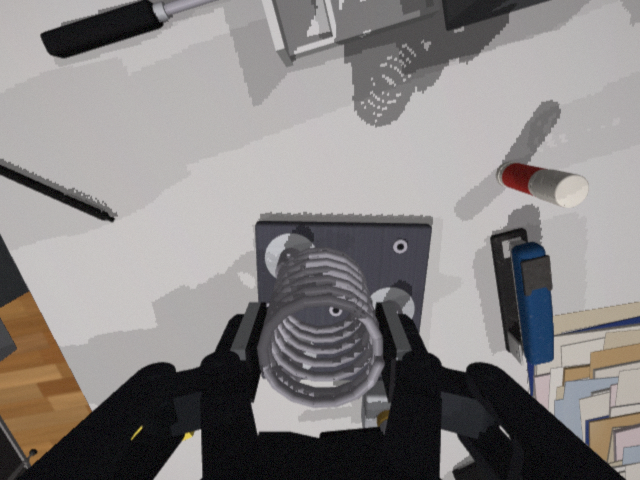

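The held spring's rim is centred at about (321, 350). The die base's far edge runs from (257, 217) to (432, 221), with post 1's disc at (290, 257).

```bash
python3 - <<'E'
from h import *
g=cv2.cvtColor(cv2.imread('pics/w8.png'),cv2.COLOR_BGR2GRAY)
# die corners in wrist picture
c=cv2.cornerSubPix(g,np.float32([[[257,218]],[[432,222]]]),(5,5),(-1,-1),(3,50,.01)).reshape(-1,2)
A=ray('wrist',c,14,'w8.png');d=A[1]-A[0];print(c,A.round(1),np.linalg.norm(d[:2]),np.degrees(np.arctan2(d[1],d[0])))
t=np.arctan2(d[1],d[0]);u=np.array([np.cos(t),np.sin(t)]);v=np.array([-u[1],u[0]])
C=A[:,:2].mean(0)-90*v;print('centre',C)
for q in((50,0),(-51,55),(-51,-55)):print((C+q[0]*u+q[1]*v).round(1))
# top view dark plate
im=cv2.imread('pics/t0.png');m=(im.max(2)<95).astype(np.uint8);m[:, :300]=0;m[:,382:]=0;m[:205]=0;m[285:]=0
m=cv2.morphologyEx(m,cv2.MORPH_CLOSE,np.ones((15,15)));n,l,s,_=cv2.connectedComponentsWithStats(m);k=1+s[1:,4].argmax()
b=cv2.boxPoints(cv2.minAreaRect(np.argwhere(l==k)[:,::-1].astype(np.float32)));B=ray('top',b,14);print(B.round(1),B.mean(0))
print('spring top',ray('wrist',[[321,351]],230.4,'w8.png'))
cv2.imwrite('pics/c8.png',cv2.resize(cv2.imread('pics/w8.png')[200:360,230:450],None,fx=3.6,fy=3.6,interpolation=cv2.INTER_CUBIC))
E
```

```text
[[255.50868 222.4194 ]
 [431.41528 226.4748 ]] [[481.4 -54.7  14. ]
 [644.3 -92.5  14. ]] 167.16623085006518 -13.045214916636496
centre [ 542.55333083 -161.26188027]
[ 591.3 -172.5]
[505.3 -96.2]
[ 480.5 -203.3]
[[ 485.2  -56.4   14. ]
 [ 643.7  -91.9   14. ]
 [ 602.7 -270.6   14. ]
 [ 445.3 -232.1   14. ]] [ 544.21895208 -162.75027155   14.        ]
spring top [[544.66295874 -57.15106617 230.4       ]]
```

View pics/c8.png

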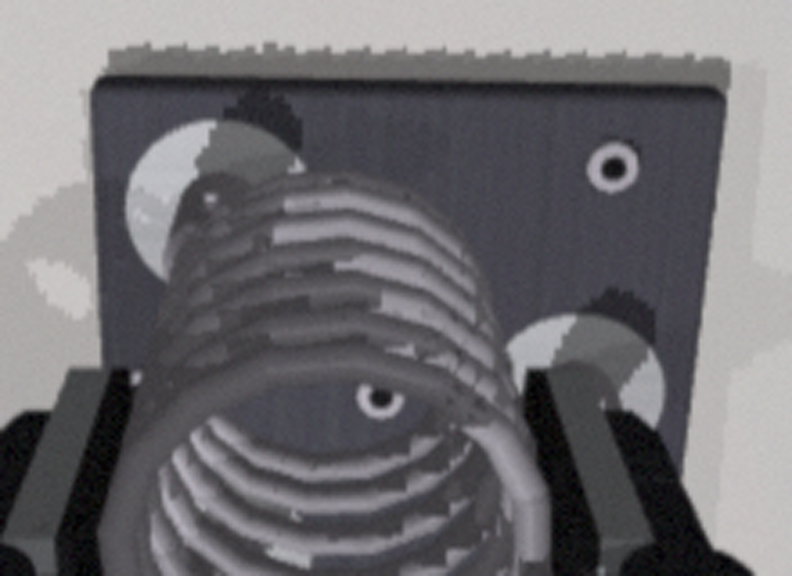

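```bash
python3 - <<'E'
from h import *
f=lambda l:np.array(l)/3.6+[230,200]
print(ray('wrist',f([[215,207],[584,394],[613,167],[381,398],[125,207],[215,118],[665,394]]),14,'w8.png').round(1))
print(proj('wrist',[[505,-97,14],[503,-99,14],[591,-172,14]],'w8.png'),f([[215,207],[584,394]]))
E
```

```text
[[ 505.   -95.9   14. ]
 [ 595.4 -173.1   14. ]
 [ 612.6 -106.4   14. ]
 [ 538.2 -162.7   14. ]
 [ 481.   -91.    14. ]
 [ 510.9  -71.3   14. ]
 [ 618.1 -177.8   14. ]]
[[289.93360765 258.48888547]
 [288.42162628 260.73219146]
 [387.86575088 309.26623163]] [[289.72222222 257.5       ]
 [392.22222222 309.44444444]]
```

Emit:
arm_command:
  deltas:
    - [[0,0,0],[-2.1,-1.9,-3],4]
    - [[0,0,0],[-2.0,-1.8,-3],4]
    - [[0,0,0],[0,0,-3],4]
    - [[0,0,0],[0,0,-1.5],4]
    - [[0,0,0],[0,0,0],4]
    - [[0,0,0],[0,0,0],4]

```text
time_s: 14.65
tool_pos: [505.4, -99.0, 96.6]
orientation: [2.437, 1.98, 0.002]
wrist_force: [0.3, 0.4, -0.4]
width: 0.557
grasp_force: 51.7
```

Emit:
arm_command:
  deltas:
    - [[0,0,0],[0,0,-0.6],4]
    - [[0,0,0],[0,0,-0.6],4]
    - [[0,0,0],[0,0,0],4]

```text
time_s: 15.02
tool_pos: [504.0, -99.0, 83.4]
orientation: [-2.438, -1.98, 0.001]
wrist_force: [0.4, -0.7, -0.4]
width: 0.562
grasp_force: 51.7
```

Emit:
arm_command:
  deltas:
    - [[0,0,0],[0,0.1,-0.6],4]
    - [[0,0,0],[0,0,-0.5],4]
    - [[0,0,0],[0,0,-0.5],4]
    - [[0,0,0],[0,0,0],4]

```text
time_s: 15.52
tool_pos: [504.7, -98.4, 67.4]
orientation: [2.439, 1.979, 0.0]
wrist_force: [0.7, -0.4, -1.5]
width: 0.558
grasp_force: 51.7
```

Past the pin height (snag would stop at about 76) with no force. Continuing down.

Emit:
arm_command:
  deltas:
    - [[0,0,0],[0,0,-0.7],4]
    - [[0,0,0],[0,0,-0.7],4]
    - [[0,0,0],[0,0,-0.5],4]
    - [[0,0,0],[0,0,-0.3],4]
    - [[0,0,0],[0,0,0],4]

```text
time_s: 16.15
tool_pos: [504.6, -98.4, 45.6]
orientation: [2.439, 1.98, 0.0]
wrist_force: [2.3, -0.3, -1.7]
width: 0.556
grasp_force: 51.7
```

Emit:
arm_command:
  deltas:
    - [[0,0,0],[0,0,-0.2],4]
    - [[0,0,0],[0,0,0],6.5]
    - [[0,0,0],[0,0,0],6.5]
    - [[0,0,0],[0,0,0],6.5]
    - [[0,0,0],[0,0,4],6.5]
    - [[0,0,0],[0,0,6],6.5]
    - [[0,0,0],[0,6,4],6.5]
    - [[0,0,0],[0,0,0],6.5]

```text
time_s: 17.15
tool_pos: [506.0, -40.7, 180.6]
orientation: [2.43, 1.991, 0.009]
wrist_force: [0.1, -0.3, -1.1]
width: 0.761
grasp_force: 0.0
```

```bash
python3 - <<'E'
from h import *
a=snap('wrist','w9.png');s=manip.observe();print(s['tool_pos'],s['time_s'])
p=proj('wrist',[[504.5,-97.5,74]],'w9.png')[0];print(p)
x,y=int(p[0]),int(p[1])
c=cv2.imread('pics/w9.png')[max(0,y-80):y+70,max(0,x-80):x+180];print(max(0,x-80),max(0,y-80))
cv2.imwrite('pics/c9.png',cv2.resize(c,None,fx=3,fy=3,interpolation=cv2.INTER_CUBIC))
E
```

```text
[504.74235702 -43.3930451  179.38115554] 17.2
[334.53977969 309.84550166]
254 229
```

View pics/c9.png

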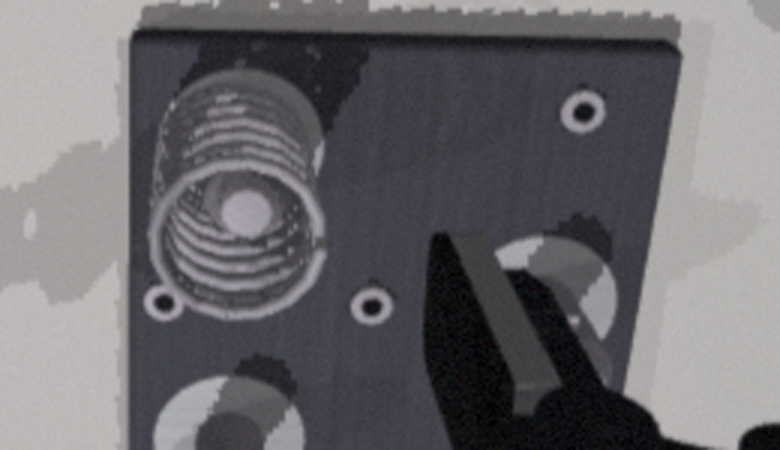

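Spring 1 is seated round post 1: its rim is centred at crop (238, 240), with the post top inside at (247, 213). Post 0's disc is at about (556, 297).

```bash
python3 - <<'E'
from h import *
f=lambda l:np.array(l)/3+[254,229]
print('rim',ray('wrist',f([[238,240]]),74,'w9.png').round(1),'post1 top',ray('wrist',f([[247,213]]),59,'w9.png').round(1))
print('discs 0',ray('wrist',f([[556,296],[617,300]]),14,'w9.png').round(1),'2',ray('wrist',f([[228,440]]),14,'w9.png').round(1))
print('holes',ray('wrist',f([[583,112],[372,305],[164,302]]),14,'w9.png').round(1))
print('corners',ray('wrist',f([[132,42],[680,52]]),14,'w9.png').round(1))
E
```

```text
rim [[503.7 -96.6  74. ]] post1 top [[506.7 -97.1  59. ]]
discs 0 [[ 598.7 -170.6   14. ]
 [ 618.3 -176.1   14. ]] 2 [[ 482.  -205.2   14. ]]
holes [[ 612.9 -106.8   14. ]
 [ 538.7 -161.9   14. ]
 [ 471.6 -147.2   14. ]]
corners [[480.7 -56.9  14. ]
 [643.6 -92.9  14. ]]
```

Emit:
arm_command:
  deltas:
    - [[0,0,-0.164],[1.3,4.2,0],6.5]
    - [[0,0,-0.164],[1.3,4.2,0],6.5]
    - [[0,0,-0.164],[1.3,4.2,0],6.5]
    - [[0,0,-0.164],[1.3,4.2,0],6.5]
    - [[0,0,-0.164],[1.3,4.2,0],6.5]
    - [[0,0,-0.164],[1.3,4.2,0],6.5]
    - [[0,0,-0.164],[1.3,4.2,0],6.5]
    - [[0,0,-0.164],[1.3,4.2,0],6.5]

```text
time_s: 18.2
tool_pos: [608.6, 289.3, 177.0]
orientation: [3.139, 0.069, -0.003]
wrist_force: [0.4, -0.8, -0.3]
width: 0.761
grasp_force: 0.0
```

Emit:
arm_command:
  deltas:
    - [[0,0,0],[0,0,0],6.5]
    - [[0,0,0],[0,0,0],6.5]
    - [[0,0,0],[0,0,0],6.5]

```text
time_s: 18.58
tool_pos: [608.5, 287.1, 178.5]
orientation: [3.14, 0.076, -0.001]
wrist_force: [0.4, -0.5, 0.1]
width: 0.759
grasp_force: 0.0
```

```bash
python3 - <<'E'
from h import *
a=snap('wrist','w10.png');s=manip.observe();print(s['tool_pos'],s['time_s'],s['orientation'])
p=proj('wrist',[[611.5,290.8,72]],'w10.png')[0];print('pred',p)
# locate: edge-score of rim circle of radius 24 at z=72 over candidate centres
g=cv2.GaussianBlur(cv2.cvtColor(cv2.imread('pics/w10.png'),cv2.COLOR_BGR2GRAY),(0,0),1).astype(float)
t=np.linspace(0,2*np.pi,120,endpoint=False);res=[]
def samp(P):
    q=np.float32(proj('wrist',P,'w10.png'));return cv2.remap(np.float32(g),q[:,:1],q[:,1:],1).ravel()
for x in np.arange(604,620,.5):
  for y in np.arange(283,299,.5):
    c=lambda r:samp(np.c_[x+r*np.cos(t),y+r*np.sin(t),0*t+72])
    res.append((np.mean(c(22))-np.mean(c(19))*.5-np.mean(c(26))*.5,x,y))
res.sort();print(res[-4:])
E
```

```text
[608.53205769 287.48243436 178.70151474] 18.625 [ 3.14022170e+00  7.62366341e-02 -2.67366478e-04]
pred [315.60244409 235.20231117]Traceback (most recent call last):
  File "<stdin>", line 12, in <module>
  File "<stdin>", line 11, in <lambda>
  File "<stdin>", line 8, in samp
  File "h.py", line 21, in proj
    m,e,Rc=cam(name,f); c=(np.atleast_2d(P)-e)@Rc
           ~~~^^^^^^^^
  File "h.py", line 11, in cam
    m=manip.camera_model(name)
ValueError: time passes only in moves, steps and waits
```

Emit:
arm_command:
  deltas:
    - [[0,0,0],[0.4,0.4,-4],6.5]
    - [[0,0,0],[0,0,-4],6.5]
    - [[0,0,0],[0,0,-3.6],6.5]
    - [[0,0,0],[0,0,-2],6.5]
    - [[0,0,0],[0,0,0],6.5]
    - [[0,0,0],[0,0,0],4]
    - [[0,0,0],[0,0,0],4]
    - [[0,0,0],[0,0,0],4]

```text
time_s: 19.62
tool_pos: [613.8, 293.9, 44.6]
orientation: [-3.14, -0.082, -0.006]
wrist_force: [-0.0, -0.3, 5.3]
width: 0.554
grasp_force: 51.9
```

Emit:
arm_command:
  deltas:
    - [[0,0,0],[0,0,0],4]
    - [[0,0,0],[0,0,3],4]
    - [[0,0,0],[0,0,5],4]
    - [[0,0,0],[0,0,5],4]
    - [[0,0,0],[0,0,2],4]

```text
time_s: 20.25
tool_pos: [613.5, 293.8, 196.0]
orientation: [-3.139, -0.082, -0.007]
wrist_force: [0.1, -0.6, -0.5]
width: 0.553
grasp_force: 51.6
```

Emit:
arm_command:
  deltas:
    - [[0,0,0.164],[-0.2,-5.8,0],4]
    - [[0,0,0.164],[-0.2,-5.8,0],4]
    - [[0,0,0.164],[-0.2,-5.8,0],4]
    - [[0,0,0.164],[-0.2,-5.8,0],4]
    - [[0,0,0.164],[-0.3,-5.8,0],4]
    - [[0,0,0.164],[-0.3,-5.8,0],4]
    - [[0,0,0.164],[-0.3,-5.8,0],4]
    - [[0,0,0.164],[-0.3,-5.6,0],4]

```text
time_s: 21.25
tool_pos: [591.3, -169.4, 191.3]
orientation: [-2.432, -1.985, 0.001]
wrist_force: [0.0, -0.1, -0.9]
width: 0.552
grasp_force: 51.7
```

Emit:
arm_command:
  deltas:
    - [[0,0,0],[0,0,-3],4]
    - [[0,0,0],[0,0,-3],4]
    - [[0,0,0],[0,0,0],4]
    - [[0,0,0],[0,0,0],4]

```text
time_s: 21.75
tool_pos: [592.7, -168.1, 132.9]
orientation: [2.438, 1.98, 0.0]
wrist_force: [0.1, 0.3, 0.2]
width: 0.552
grasp_force: 51.7
```

```bash
python3 - <<'E'
from h import *
a=snap('wrist','w11.png');s=manip.observe();print(s['tool_pos'],s['time_s'],s['orientation'],s['width'])
b=cv2.imread('pics/w11.png');o=cv2.imread('pics/w8.png')
# held spring compared with w8: phase shift of rim patch
A=cv2.cvtColor(o,6)[290:410,250:392];B=cv2.cvtColor(b,6)
r=cv2.matchTemplate(B[270:430,225:417],A,cv2.TM_CCOEFF_NORMED);_,v,_,l=cv2.minMaxLoc(r);print(v,l[0]+225-250,l[1]+270-290)
E
```

```text
[ 593.0321197  -168.28730383  133.5096204 ] 21.8 [2.43728703e+00 1.97966398e+00 1.27783241e-03] 0.5567893367668526
0.5998436808586121 0 -2
```

Emit:
arm_command:
  deltas:
    - [[0,0,0],[0,-0.6,-2],4]
    - [[0,0,0],[0,0,-1.8],4]
    - [[0,0,0],[0,0,-0.6],4]
    - [[0,0,0],[0,0,-0.5],4]
    - [[0,0,0],[0,0,0],4]

```text
time_s: 22.42
tool_pos: [592.3, -174.1, 83.2]
orientation: [-2.439, -1.98, 0.0]
wrist_force: [-0.5, -0.1, -0.8]
width: 0.55
grasp_force: 51.7
```

Emit:
arm_command:
  deltas:
    - [[0,0,0],[0,0,-0.5],4]
    - [[0,0,0],[0,0,-0.5],4]
    - [[0,0,0],[0,0,-0.5],4]
    - [[0,0,0],[0,0,0],4]

```text
time_s: 22.92
tool_pos: [591.9, -174.0, 67.9]
orientation: [-2.438, -1.98, 0.001]
wrist_force: [0.2, -0.5, -0.4]
width: 0.549
grasp_force: 51.7
```

Emit:
arm_command:
  deltas:
    - [[0,0,0],[0,0,-0.7],4]
    - [[0,0,0],[0,0,-0.6],4]
    - [[0,0,0],[0,0,-0.5],4]
    - [[0,0,0],[0,0,-0.3],4]
    - [[0,0,0],[0,0,0],4]

```text
time_s: 23.55
tool_pos: [592.2, -174.2, 47.2]
orientation: [-2.439, -1.98, 0.0]
wrist_force: [0.3, -0.8, -0.5]
width: 0.553
grasp_force: 51.8
```

Emit:
arm_command:
  deltas:
    - [[0,0,0],[0,0,-0.2],4]
    - [[0,0,0],[0,0,0],4]
    - [[0,0,0],[0,0,0],6.5]
    - [[0,0,0],[0,0,0],6.5]
    - [[0,0,0],[0,0,0],6.5]
    - [[0,0,0],[0,0,4],6.5]
    - [[0,0,0],[0,0,6],6.5]
    - [[0,0,0],[0,0,4],6.5]

```text
time_s: 24.55
tool_pos: [593.0, -174.7, 188.1]
orientation: [2.437, 1.978, 0.002]
wrist_force: [-0.1, -0.6, -0.1]
width: 0.759
grasp_force: 0.0
```

Emit:
arm_command:
  deltas:
    - [[0,0,0],[-3,-3,2],2]
    - [[0,0,0],[-3,-3,0],2]
    - [[0,0,0],[0,0,0],2]
    - [[0,0,0],[0,0,0],2]

```text
time_s: 25.05
tool_pos: [532.7, -233.4, 205.3]
orientation: [-2.438, -1.98, -0.002]
wrist_force: [0.3, 0.3, 0.1]
width: 0.237
grasp_force: 0.0
```

```bash
python3 - <<'E'
from h import *
a=snap('wrist','w12.png');s=manip.observe();print(s['tool_pos'],s['time_s'],s['orientation'])
m,e,Rc=cam('wrist','w12.png')
def pj(P):
    c=(P-e)@Rc;return np.c_[m['fx']*c[:,0]/c[:,2]+m['cx'],m['fy']*c[:,1]/c[:,2]+m['cy']]
g=np.float32(cv2.GaussianBlur(cv2.cvtColor(cv2.imread('pics/w12.png'),6),(0,0),.8));t=np.linspace(0,2*np.pi,120,endpoint=False)
def score(x,y,z):
    f=lambda r:(lambda q:cv2.remap(g,q[:,:1],q[:,1:],1).mean())(np.float32(pj(np.c_[x+r*np.cos(t),y+r*np.sin(t),0*t+z])))
    return f(22)-f(26)
for n,(cx,cy) in {'post1':(504,-97),'post0':(592.5,-172.5)}.items():
    best=[max((score(x,y,z),x,y,z) for x in np.arange(cx-8,cx+9,1) for y in np.arange(cy-8,cy+9,1)) for z in (74,79,84,104)]
    print(n,np.round(best,1).tolist(),pj(np.array([[cx,cy,74.]])))
# lever: dark pixels near its expected place
lev=ray('wrist',[[0,0]],70,'w12.png')
print('lever px',pj(np.array([[571,-288,70.],[497,-287,70.]])))
E
```

```text
[ 533.14862624 -232.81239138  205.06742032] 25.1 [-2.43641239e+00 -1.98181769e+00 -1.38977831e-03]
post1 [[39.5, 512.0, -105.0, 74.0], [35.8, 512.0, -105.0, 79.0], [39.6, 496.0, -89.0, 84.0], [42.3, 497.0, -95.0, 104.0]] [[240.95118226  52.60436569]]
post0 [[35.6, 589.5, -174.5, 74.0], [29.3, 589.5, -174.5, 79.0], [29.6, 584.5, -171.5, 84.0], [28.1, 585.5, -169.5, 104.0]] [[385.72401645 137.74983465]]
lever px [[379.89669555 281.82715625]
 [294.67272811 296.81275066]]
```

Emit:
arm_command:
  deltas:
    - [[0,0,0],[0,-4,0],2]
    - [[0,0,0],[0,-4,0],2]
    - [[0,0,0],[0,0,0],2]
    - [[0,0,0],[0,0,0],2]

```text
time_s: 25.6
tool_pos: [533.3, -312.3, 204.7]
orientation: [-2.435, -1.982, -0.002]
wrist_force: [-0.1, 0.1, 0.4]
width: 0.231
grasp_force: 0.0
```

```bash
python3 - <<'E'
from h import *
a=snap('wrist','w13.png');s=manip.observe();print(s['tool_pos'],s['time_s'])
def blob(im,box,thr,ref):
    x0,y0,x1,y1=box;m=(im[y0:y1,x0:x1].max(2)<thr).astype(np.uint8)
    n,l,st,ce=cv2.connectedComponentsWithStats(m)
    for k in range(1,n):
        if st[k,4]>=25:
            r=cv2.minAreaRect(np.argwhere(l==k)[:,::-1].astype(np.float32));print(st[k].tolist()[:5],'ctr',np.add(r[0],[x0,y0]).round(1),'size',np.round(r[1],1),'corners',(cv2.boxPoints(r)+[x0,y0]).round(1).tolist())
print('exp',proj('wrist',[[571,-288,70.],[497,-287,70.]],'w13.png').round())
w=cv2.imread('pics/w13.png');t=cv2.imread('pics/t0.png')
print('wrist');blob(w,(230,120,450,290),40,None);print('top');blob(t,(380,215,402,262),70,None)
E
```

```text
[ 533.39839931 -311.77591262  204.76885075] 25.65
exp [[364. 192.]
 [271. 209.]]
wrist
[40, 69, 87, 24, 1218] ctr [312.7 200.6] size [15.5 86.7] corners [[268.7, 197.9], [354.8, 187.9], [356.6, 203.2], [270.5, 213.2]]
top
[6, 18, 3, 20, 46] ctr [387.  242.5] size [19.  2.] corners [[386.0, 233.0], [388.0, 233.0], [388.0, 252.0], [386.0, 252.0]]
```

```bash
python3 - <<'E'
from h import *
for z in (45,55,60,65,70,75,80):
    W=ray('wrist',[[312.7,199.5]],z,'w13.png')[0];T=ray('top',[[387.0,242.5]],z)[0]
    E=ray('wrist',[[355.5,193.5],[269.5,203.5]],z,'w13.png');d=E[1]-E[0]
    print(z,W.round(1),T.round(1),'ends',E[:,:2].round(1).tolist(),'len',np.linalg.norm(d).round(1),'dir',np.degrees(np.arctan2(d[1],d[0]))%360)
E
```

```text
45 [ 529.  -290.8   45. ] [ 534.  -292.6   45. ] ends [[565.7, -293.1], [492.0, -286.7]] len 74.0 dir 175.02348060358855
55 [ 529.7 -288.8   55. ] [ 532.5 -291.    55. ] ends [[565.1, -291.0], [493.9, -284.8]] len 71.5 dir 175.02348060358852
60 [ 530.  -287.8   60. ] [ 531.7 -290.2   60. ] ends [[564.9, -290.0], [494.8, -283.9]] len 70.3 dir 175.02348060358858
65 [ 530.3 -286.8   65. ] [ 531.  -289.4   65. ] ends [[564.6, -289.0], [495.8, -283.0]] len 69.1 dir 175.02348060358852
70 [ 530.6 -285.8   70. ] [ 530.3 -288.6   70. ] ends [[564.3, -288.0], [496.7, -282.1]] len 67.9 dir 175.02348060358855
75 [ 531.  -284.8   75. ] [ 529.5 -287.8   75. ] ends [[564.0, -286.9], [497.6, -281.1]] len 66.6 dir 175.02348060358855
80 [ 531.3 -283.9   80. ] [ 528.8 -287.    80. ] ends [[563.7, -285.9], [498.6, -280.2]] len 65.4 dir 175.0234806035885
```

Emit:
arm_command:
  deltas:
    - [[0,0,-0.181],[-0.2,0.3,0],4]
    - [[0,0,-0.181],[-0.2,0.3,0],4]
    - [[0,0,-0.181],[-0.2,0.3,0],4]
    - [[0,0,-0.181],[-0.2,0.3,-1],4]
    - [[0,0,-0.181],[-0.2,0.3,-1],4]
    - [[0,0,-0.181],[-0.2,0.3,-1],4]
    - [[0,0,-0.181],[-0.3,0.4,-1],4]
    - [[0,0,-0.181],[-0.3,0.4,-1],4]

```text
time_s: 26.65
tool_pos: [515.3, -285.6, 154.9]
orientation: [-3.137, 0.136, -0.001]
wrist_force: [0.6, -0.9, -0.9]
width: 0.468
grasp_force: 0.0
```

Emit:
arm_command:
  deltas:
    - [[0,0,0],[0,0,0],4]
    - [[0,0,0],[0,0,0],4]

```text
time_s: 26.9
tool_pos: [515.1, -287.4, 155.8]
orientation: [-3.139, 0.125, -0.001]
wrist_force: [0.5, -0.7, -0.1]
width: 0.471
grasp_force: 0.0
```

```bash
python3 - <<'E'
from h import *
a=snap('wrist','w14.png');s=manip.observe();Rt=rot(s['orientation']);print(s['tool_pos'],s['time_s'],np.degrees(np.arctan2(Rt[1,0],Rt[0,0])))
e=proj('wrist',[[565,-290,61.],[495,-284,61.],[515,-285.7,61]],'w14.png');print('exp',e.round().tolist())
w=cv2.imread('pics/w14.png');m=(w.max(2)<40).astype(np.uint8);n,l,st,ce=cv2.connectedComponentsWithStats(m)
for k in range(1,n):
    if 600<st[k,4]<20000:
        r=cv2.minAreaRect(np.argwhere(l==k)[:,::-1].astype(np.float32));print(st[k].tolist(),np.round(r[0],1),np.round(r[1],1),cv2.boxPoints(r).round(1).tolist())
E
```

```text
[ 515.03217906 -287.88173485  156.04583822] 26.95 -4.635722664737934
exp [[318.0, 173.0], [318.0, 272.0], [318.0, 245.0]]
[483, 0, 76, 45, 1852] [520.5  22. ] [44. 75.] [[483.0, 0.0], [558.0, 0.0], [558.0, 44.0], [483.0, 44.0]]
[314, 173, 15, 102, 1237] [321.  223.5] [101.  14.] [[314.0, 173.0], [328.0, 173.0], [328.0, 274.0], [314.0, 274.0]]
```

Emit:
arm_command:
  deltas:
    - [[0,0,0],[0,0,-4],4]
    - [[0,0,0],[0,0,-4],4]
    - [[0,0,0],[0,0,-2],4]
    - [[0,0,0],[0,0,-1],4]
    - [[0,0,0],[0,0,0],4]
    - [[0,0,0],[0,0,0],0.5]
    - [[0,0,0],[0,0,0],0.5]
    - [[0,0,0],[0,0,0],0.5]
  grip_force: 30

```text
time_s: 27.95
tool_pos: [514.9, -288.0, 46.6]
orientation: [-3.139, 0.131, -0.003]
wrist_force: [-1.1, 2.7, 5.4]
width: 0.11
grasp_force: 32.1
```

Emit:
arm_command:
  deltas:
    - [[0,0,0],[0,0,0],0.5]
    - [[0,0,0],[0,0,0],0.5]

```text
time_s: 28.2
tool_pos: [514.9, -288.0, 46.6]
orientation: [-3.138, 0.131, -0.003]
wrist_force: [0.5, 2.6, 6.7]
width: 0.113
grasp_force: 32.2
```

Emit:
arm_command:
  deltas:
    - [[0,0,0.16],[0,-0.88,0.2],0.5]
    - [[0,0,0.16],[0.14,-0.86,0],0.5]
    - [[0,0,0.16],[0.28,-0.84,0],0.5]
    - [[0,0,0.16],[0.41,-0.78,0],0.5]
    - [[0,0,0],[0,0,0],0.5]
    - [[0,0,0],[0,0,0],0.5]

```text
time_s: 28.95
tool_pos: [523.2, -322.2, 47.0]
orientation: [3.02, 0.857, 0.001]
wrist_force: [3.4, -3.4, -9.1]
width: 0.113
grasp_force: 30.2
```

Emit:
arm_command:
  deltas:
    - [[0,0,0],[0,0,0],4]
    - [[0,0,0],[0,0,0],4]
    - [[0,0,0],[0,0,5],4]
    - [[0,0,0],[0,0,6],4]
    - [[0,0,0],[0,0,0],4]
    - [[0,0,0],[0,0,0],4]

```text
time_s: 29.7
tool_pos: [522.2, -321.1, 157.6]
orientation: [-3.02, -0.861, -0.0]
wrist_force: [0.1, 0.1, -0.6]
width: 0.468
grasp_force: 0.0
```

```bash
python3 - <<'E'
from h import *
a=snap('wrist','w15.png');s=manip.observe();Rt=rot(s['orientation']);print(s['tool_pos'],s['time_s'],np.degrees(np.arctan2(Rt[1,0],Rt[0,0])))
w=cv2.imread('pics/w15.png');m=(w.max(2)<40).astype(np.uint8);n,l,st,ce=cv2.connectedComponentsWithStats(m)
for k in range(1,n):
    if 600<st[k,4]<20000:
        r=cv2.minAreaRect(np.argwhere(l==k)[:,::-1].astype(np.float32));b=cv2.boxPoints(r)
        print(st[k].tolist(),np.round(r[1],1),b.round(1).tolist())
        P=ray('wrist',b,61,'w15.png')[:,:2];print(P.round(1).tolist(),[np.degrees(np.arctan2(*(P[i]-P[i-1])[::-1])).round(1) for i in range(4)])
E
```

```text
[ 521.85531901 -320.64559812  156.55960673] 29.75 31.850436202417992
[184, 57, 52, 52, 646] [46.8 51.6] [[184.0, 76.0], [231.6999969482422, 56.29999923706055], [249.60000610351562, 99.5], [201.8000030517578, 119.19999694824219]]
[[569.6, -192.7], [594.5, -212.4], [578.9, -232.8], [552.9, -212.8]] [np.float64(50.2), np.float64(-38.4), np.float64(-127.3), np.float64(142.4)]
[507, 76, 133, 111, 6091] [132.8 108. ] [[506.20001220703125, 173.39999389648438], [521.2000122070312, 66.5], [652.7000122070312, 84.9000015258789], [637.7999877929688, 191.8000030517578]]
[[628.3, -398.1], [681.6, -363.1], [716.3, -438.2], [665.5, -481.1]] [np.float64(114.2), np.float64(33.3), np.float64(-65.2), np.float64(-139.8)]
[582, 81, 58, 41, 1306] [40. 57.] [[582.0, 81.0], [639.0, 81.0], [639.0, 121.0], [582.0, 121.0]]
[[695.1, -400.0], [713.4, -429.4], [697.3, -447.2], [678.4, -416.7]] [np.float64(45.1), np.float64(-58.1), np.float64(-132.2), np.float64(121.9)]
[316, 172, 15, 102, 1272] [101.  14.] [[316.0, 172.0], [330.0, 172.0], [330.0, 273.0], [316.0, 273.0]]
[[562.8, -291.1], [567.7, -298.9], [506.6, -337.6], [501.2, -329.0]] [np.float64(31.6), np.float64(-58.1), np.float64(-147.7), np.float64(121.9)]
```

The lever now stands at 32°, which is 44.7° from the die base's axis. Next I'll push the tray home.

Emit:
arm_command:
  deltas:
    - [[0,0,-0.063],[-0.4,6,0],1]
    - [[0,0,-0.063],[-0.4,6,0],0]
    - [[0,0,-0.063],[-0.4,6,0],0]
    - [[0,0,-0.063],[-0.4,6,0],0]
    - [[0,0,-0.063],[-0.4,6,0],0]
    - [[0,0,-0.063],[-0.4,6,0],0]
    - [[0,0,-0.063],[-0.4,6,0],0]
    - [[0,0,-0.063],[-0.4,6,0],0]

```text
time_s: 30.75
tool_pos: [489.2, 160.2, 156.1]
orientation: [3.14, 0.078, -0.004]
wrist_force: [0.6, 0.6, 0.4]
width: -0.004
grasp_force: 0.0
```

Emit:
arm_command:
  deltas:
    - [[0,0,0],[0,4.5,0],0]
    - [[0,0,0],[0,0,-3],0]
    - [[0,0,0],[0,0,-3],0]
    - [[0,0,0],[0,0,-3],0]
    - [[0,0,0],[0,0,0],0]

```text
time_s: 31.38
tool_pos: [487.8, 202.8, 64.5]
orientation: [3.138, 0.081, -0.012]
wrist_force: [-0.7, -0.9, 0.2]
width: 0.0
grasp_force: 0.0
```

Emit:
arm_command:
  deltas:
    - [[0,0,0],[1.9,0.1,0],0]
    - [[0,0,0],[1.9,0.1,0],0]
    - [[0,0,0],[1.9,0.1,0],0]
    - [[0,0,0],[1.9,0.1,0],0]
    - [[0,0,0],[1.9,0.1,0],0]
    - [[0,0,0],[1.9,0.1,0],0]
    - [[0,0,0],[1.9,0,0],0]
    - [[0,0,0],[1.6,0,0],0]

```text
time_s: 32.38
tool_pos: [638.9, 210.2, 67.9]
orientation: [-3.139, -0.082, 0.004]
wrist_force: [-2.0, 2.4, -0.0]
width: 0.001
grasp_force: 1.0
```

Emit:
arm_command:
  deltas:
    - [[0,0,0],[0.4,0,0],0]
    - [[0,0,0],[0.4,0,0],0]
    - [[0,0,0],[0,0,0],0]

```text
time_s: 32.75
tool_pos: [647.6, 209.2, 67.7]
orientation: [3.14, 0.081, 0.001]
wrist_force: [0.6, 0.9, -0.2]
width: 0.0
grasp_force: 0.2
```

Emit:
arm_command:
  deltas:
    - [[0,0,0],[0.3,0,0],0]
    - [[0,0,0],[0.3,0,0],0]
    - [[0,0,0],[0,0,0],0]

```text
time_s: 33.12
tool_pos: [653.4, 209.3, 67.4]
orientation: [-3.14, -0.082, 0.001]
wrist_force: [-2.2, 1.2, 1.2]
width: 0.002
grasp_force: 1.2
```

```bash
python3 - <<'E'
from h import *
s=manip.observe();print(s['tool_pos'],s['wrist_force'])
a=snap('wrist','w16.png');g=cv2.cvtColor(a,7)
col=g[:,200:260].mean(1).astype(int);print(col[60:260:3].tolist())
p=proj('wrist',[[663+0.058*-30,239,83],[651,239,83],[663+6,239,83],[663,239,90]],'w16.png');print(p.round())
E
```

```text
[653.35099934 209.34100284  67.4395322 ] [-2.22599373  1.20106849  1.24618227]
[130, 131, 130, 130, 131, 130, 131, 131, 131, 131, 131, 131, 131, 131, 131, 131, 132, 132, 131, 131, 126, 125, 125, 119, 118, 117, 108, 105, 106, 100, 100, 98, 93, 93, 91, 87, 87, 81, 80, 80, 77, 78, 78, 77, 78, 78, 78, 78, 78, 77, 78, 78, 78, 78, 78, 78, 78, 78, 78, 78, 78, 78, 78, 78, 78, 78, 78]
[[248. 312.]
 [248. 334.]
 [248. 295.]
 [244. 317.]]
```

Emit:
arm_command:
  deltas:
    - [[0,0,0],[0.25,0,0],0]
    - [[0,0,0],[0,0,0],0]

```text
time_s: 33.42
tool_pos: [653.4, 209.4, 67.4]
orientation: [-3.14, -0.081, 0.011]
wrist_force: [-7.4, 0.5, 4.7]
width: 0.004
grasp_force: 4.0
```

Emit:
arm_command:
  deltas:
    - [[0,0,0],[0.25,0,0],0]
    - [[0,0,0],[0,0,0],0]

```text
time_s: 33.67
tool_pos: [653.3, 209.4, 67.4]
orientation: [-3.139, -0.081, 0.02]
wrist_force: [-13.3, 0.1, 9.4]
width: -0.004
grasp_force: 6.6
```

The tray has hit its home stop. I'll back off and check everything in the top view.

Emit:
arm_command:
  deltas:
    - [[0,0,0],[-3,0,0],0]
    - [[0,0,0],[-4,0,2],0]
    - [[0,0,0],[-3,0,6],0]
    - [[0,0,0],[0,6,6],0]
    - [[0,0,0],[0,6,4],0]
    - [[0,0,0],[0,6,0],0]
    - [[0,0,0],[0,6,0],0]
    - [[0,0,0],[0,0,0],0]

```text
time_s: 34.67
tool_pos: [558.9, 433.2, 220.5]
orientation: [-3.137, -0.1, -0.001]
wrist_force: [-0.3, -0.1, -0.5]
width: 0.0
grasp_force: 0.0
```

```bash
python3 - <<'E'
from h import *
a=snap('top','t17.png');o=cv2.imread('pics/t0.png');n=cv2.imread('pics/t17.png')
d=(cv2.absdiff(o,n).max(2)>45).astype(np.uint8);k,l,st,ce=cv2.connectedComponentsWithStats(cv2.morphologyEx(d,cv2.MORPH_CLOSE,np.ones((5,5))))
for i in range(1,k):
    if st[i,4]>25: print(st[i].tolist(),ce[i].round())
# hook: dark handle
m=(n[255:320,225:310].max(2)<60).astype(np.uint8);k,l,st,ce=cv2.connectedComponentsWithStats(m)
for i in range(1,k):
    if st[i,4]>30:print('dark',(st[i,:4]+[225,255,0,0]).tolist(),st[i,4],ray('top',ce[i]+[225,255],15).round())
# lever
m=(n[215:270,380:410].max(2)<70).astype(np.uint8);k,l,st,ce=cv2.connectedComponentsWithStats(m)
for i in range(1,k):
    if st[i,4]>20:
        q=np.argwhere(l==i)[:,::-1].astype(np.float32)+[380,215];v=cv2.fitLine(q.astype(np.float32),2,0,.01,.01).ravel();print('lever',v.round(2),np.degrees(np.arctan2(v[1],v[0])))
# spring rims vs expected
print('exp springs',proj('top',[[504.5,-97,74],[592.5,-172.5,74]]).round(1))
s=manip.observe();print(s['time_s'],s['tool_pos'])
E
```

```text
[0, 182, 288, 298, 26694] [114. 381.]
[341, 217, 18, 17, 130] [350. 224.]
[379, 231, 23, 24, 264] [389. 241.]
[373, 239, 5, 11, 47] [375. 244.]
[309, 240, 7, 13, 56] [312. 246.]
[227, 245, 54, 53, 543] [256. 278.]
[318, 245, 16, 16, 91] [325. 253.]
[133, 289, 16, 14, 104] [140. 295.]
[167, 311, 56, 33, 223] [194. 326.]
[131, 319, 41, 26, 242] [149. 332.]
[307, 454, 6, 17, 56] [310. 462.]
lever [  0.57   0.82 393.47 239.73] 55.30491
exp springs [[326.4 251.5]
 [349.7 223.5]]
34.725 [560.25153507 428.52210814 221.08359275]
```

```bash
python3 -c "
from workcell import manip
print(manip.hand_in())"
```

```text
the job is handed in; nothing more can be done
None
```

I handed the job in at about 35 s: both springs in the tray are seated (posts 0 and 1), the valve reads about 45° open, the tray is home against its stop, and the hook was laid flat, though I did not re-check it at the end. The hand-in returned no verdict.

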